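# Close the vent and set the dial of a proving warmer

## Task

Get the dough-proving warmer ready for use: first swing the vent flap on its top fully shut, then turn the big black dial on its sloping front until the white line points at the orange marker, and let go. Leave the marker where it is set and do not disturb the things standing around.

Things in the scene. Friction and masses are not known exactly. Their poses are not given: they have to be found in the camera images.
- warmer: White countertop dough-proving warmer, fixed, 232 mm deep (x), 264 wide (y), 150 high. Origin: centre of its underside; x to its back, y to its left, z up. The rear part is a box with the vent on top; in front of it a grey fascia slopes down toward the robot at 27 degrees from level, from 139 mm high to 72 mm at the front edge. The dial is at the middle of the fascia.
- flap_hinge (a point): Middle of the vent flap's hinge line, which runs along the warmer's y at the front top edge of the rear box (17 mm behind the warmer's origin, 150 mm up).
- flap_edge (a point): Middle of the free edge of the vent flap, on its outer face, 92 mm from the hinge. The flap is a white plate 90 x 190 x 6 mm with a grey lip 70 mm wide at its free edge.
- flap (a joint): Flap angle, rad: 0 = shut (lying back, level, on the vent), 1.57 = upright, more = leaning toward the robot over the dial. Starts at 1.2 to 1.9. The hinge is stiff (0.12 N m): it stays where it is left. Shut it by pushing the side that faces the robot away from the robot and down, to a firm stop at 0.
- dial_centre (a point): On the dial's axis, at the top face of its skirt, 11 mm above the fascia. Its z = the axis, pointing out of the fascia (27 degrees from vertical, toward the robot); x = toward the white line. The skirt is a flat black disc, 100 mm across; on it stands a round fluted grip, 52 mm across and 36 mm tall, to be held across its diameter.
- pointer (a point): Outer end of the white line, on the rim of the dial's skirt, 50 mm from the axis.
- mark (a point): Point on the skirt's rim, 50 mm from the axis and level with the skirt's top face, at which the orange marker points. The marker itself is a 14 x 9 x 8 mm orange block just outside the skirt, standing no higher than the skirt, on a thin steel ring 120 mm in diameter that is stiff (1 N m) and must not be turned.
- dial (a joint): Angle of skirt and white line, rad: 0 = line straight up the slope, grows clockwise seen facing the fascia. Starts at -2.6 to -2.0 (lower left); stops at +-2.75, so turn clockwise. Friction 0.15 N m; stays where left. The grip has 0.36 rad of free play on it, state unknown: the dial follows only once that is taken up, again after each reversal. Watch the line, not the grip.
- marker (a joint): Angle at which the orange marker is set, same zero and sense as the dial's, -0.5 to 0.6. The line is on the marker when both angles agree.
- canister: Orange canister with wooden lid, 102 x 102 x 140 mm, bystander. Origin at the centre of its underside.
- egg_box: Cardboard egg box, 106 x 155 x 72 mm, bystander. Origin at the centre of its underside.
- spotted_mug: White mug with dark dots, 82 x 114 x 91 mm, bystander. Origin at the centre of its underside.
- tin: Low food tin, 76 x 75 x 58 mm, bystander. Origin at the centre of its underside.
- spice_jar: Glass spice jar with dark cap, 41 x 41 x 105 mm, bystander. Origin at the centre of its underside.
- sauce_bottle: Slim sauce bottle with green cap, 46 x 46 x 190 mm, bystander. Origin at the centre of its underside.
- keys: Bunch of keys with a tag, 104 x 115 x 8 mm, bystander. Origin at the centre of its underside.

How it is judged:
By the outcome, as a careful person would: the job done as asked, in the order asked, and still so for the second after the job is handed in, with the robot touching nothing.
It also fails if it takes over 64 s, if anything falls off the work surface, if the arm or the gripper's body presses on something with over 40 N, if the wrist force passes 120 N, or if a joint passes its speed limit or range.

## Robot

A 6-joint arm with a two-finger parallel gripper is mounted at the origin on a cart in front of the work surface, level with it; the furniture and walls round the work are solid. World frame = base frame: x ahead of the robot, y to its left, z up, the work surface at z = 0. Lengths are in m, angles in rad, forces in N, time in s.
With the tool pointing down it reaches from about 0.325 to 0.9 m from the base axis. Payload 3.5 kg.
Tool frame: the origin (TCP) lies where the fingers leave the gripper's body, on its centre line; the fingertips stand 73 mm ahead of it and the grasp point (between the pads) lies 54 mm ahead of it; z points along the fingers, y is the direction in which the jaws open and shut (so a half turn about z gives the same grasp; the last joint's range is limited). The gripper opens to 85 mm and grips with 20 to 120 N. Pads are 22 mm wide; open, the fingers measure 114 mm over their backs; the gripper's body (76 mm by 85 mm) begins 54 mm behind the grasp point. The pads swing forward as they close: fully open they stand 13 mm farther back than shut.
Start: joints at [-1.211, 0.276, -0.026, 1.268, 0, 1.467], TCP at [0.279, -0.559, 0.304] pointing down, gripper open.
Joint ranges: [-3.12, 3.12], [-0.85, 1.88], [-1.08, 1.24], [-1.95, 2.15], [-1.57, 1.53], [-3.14, 3.14]. Speed limits (rad/s): [2.57, 2.57, 3.14, 3.14, 3.14, 3.14].

## Interface

Orientations are given as a rotation vector (axis times angle).
In Python, from bench import arm gives the robot as it stands. Calls block until the motion is done:
- arm.reach(position, orientation): joint-space move of the TCP to a pose.
- arm.move_linear(position, rotation=None, speed=0.15, until_force=None): straight line of the TCP; rotation=None keeps the orientation; speed is the mean speed in m/s. With until_force (N) it stops when the force on the tool has changed by that much, and returns True; else False.
- arm.goto_joints(angles): joint-space move.
- arm.grip(opening): opening from 0.0 (shut) to 1.0 (fully open); the grip force is fixed at half the most; returns when the fingers have stopped.
- arm.pause(seconds).
- arm.inverse_kinematics(position, orientation): joint angles nearest the present ones, or None.
- arm.read_state(): the state.
- arm.read_camera(name): name is "side" or "top"; returns a dict with "frame" (480x640x3 uint8, red, green, blue), "depth" (480x640 float32, m along the optical axis (not along the pixel's ray), 0 where there is no reading), "fx", "fy", "cx", "cy" (pixels), "world_from_camera" (4x4, takes a point from camera to world coordinates). Camera axes: x right, y down, z forward; pixel columns grow to the right and rows downward; lengths in m; the calibration is good to about 2 mm. A picture is of the moment at which its call begins.
A pose or a line that the arm cannot do raises arm.IKError and nothing moves.
- arm.job_done(): hands the job in, once; it reports no verdict.
The state is a dict: "t": time; "qpos": joint angles; "qd": joint speeds; "joint_torque": joint torques, N m; "position": TCP position; "tool_rot": TCP orientation; "ft_force": force on the tool from outside, world axes, zero at the start; "moment": the same for the moment, N m; "width": opening from 0.0 (shut) to 1.0 (fully open).
Only numpy, scipy, OpenCV 4.12 (cv2) and the standard library are available. Lean on these libraries where they do the work, as an engineer would, in place of code of your own. Each camera call takes 0.05 s, during which the arm holds its last target.

## Working session

There is one attempt and no reset: what is moved stays moved. The work goes in short steps, each a Python script; the robot and the scene stay as the last script left them, time stands still between calls to the robot, and variables do not carry over. Pictures are saved under pics/ and viewed, and the job is handed in when it is done.

```bash
ls; mkdir -p pics
cat > h.py <<'E'
import numpy as np, cv2
from bench import arm
from scipy.spatial.transform import Rotation as R
def snap(n,f):
    c=arm.read_camera(n); cv2.imwrite('pics/'+f,cv2.cvtColor(c['frame'],cv2.COLOR_RGB2BGR))
    np.savez('pics/'+f[:-4]+'.npz',**c); return c
def pt(c,u,v,d=None):
    if d is None: d=c['depth'][int(round(v)),int(round(u))]
    p=np.array([(u-c['cx'])/c['fx']*d,(v-c['cy'])/c['fy']*d,d,1]); return (c['world_from_camera']@p)[:3]
def cloud(c):
    d=c['depth'].astype(float); v,u=np.mgrid[:d.shape[0],:d.shape[1]]
    P=np.stack([(u-c['cx'])/c['fx']*d,(v-c['cy'])/c['fy']*d,d],-1)
    T=c['world_from_camera']; return P@T[:3,:3].T+T[:3,3]
E
python3 - <<'E'
from h import *
for n in('side','top'):
    c=snap(n,n+'0.png'); print(n,np.round(c['world_from_camera'],3).tolist(),c['fx'],c['cx'],c['cy'],(c['depth']>0).mean())
print(arm.read_state())
E
```

```text
pics
side [[0.869, -0.222, 0.443, -0.082], [-0.495, -0.381, 0.781, -1.171], [-0.004, -0.898, -0.441, 0.759], [0.0, 0.0, 0.0, 1.0]] 446.5341814852281 323.8508579264237 242.23699351726893 0.9544986979166666
top [[-0.023, -0.997, 0.077, 0.414], [-1.0, 0.024, 0.016, -0.057], [-0.018, -0.076, -0.997, 1.738], [0.0, 0.0, 0.0, 1.0]] 578.1657140605869 332.2741258519035 252.005854761491 0.9961686197916667
{'t': 0.1, 'qpos': array([-1.21140774e+00,  2.77052244e-01, -2.77358942e-02,  1.26797093e+00,
        1.00280254e-05,  1.46740150e+00]), 'qd': array([-0.00043548, -0.00286455,  0.00415014, -0.00031   , -0.00081421,
       -0.00049073]), 'joint_torque': array([ 8.42568170e-05, -4.46707928e+01,  2.96129072e+01,  8.41818459e-03,
       -9.81113908e-05, -4.57948261e-06]), 'position': array([ 0.2788277 , -0.55874519,  0.30287796]), 'tool_rot': array([-3.05596741e+00, -7.20022105e-01,  3.77688321e-04]), 'ft_force': array([-0.98569057,  0.35092213, -0.08431665]), 'moment': array([-0.00379306, -0.00441633,  0.02988739]), 'width': 0.9998736718203773}
```

View pics/side0.png

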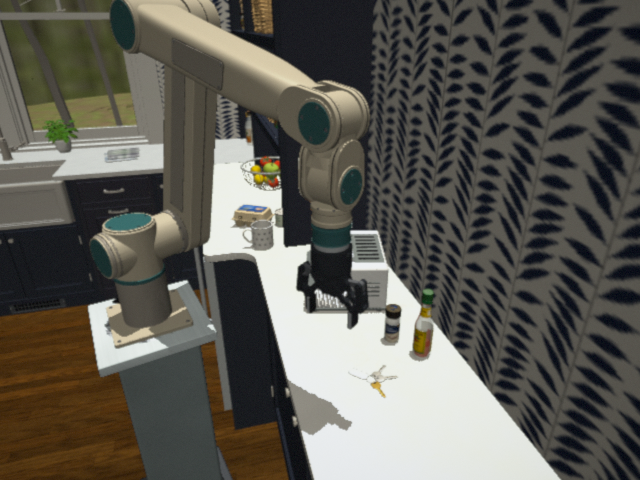

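View pics/top0.png

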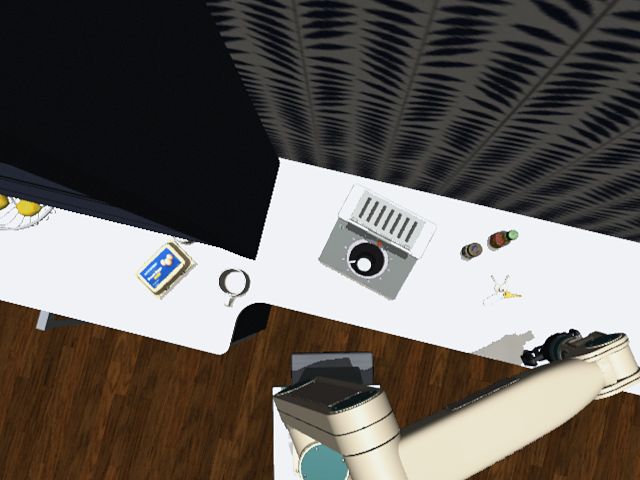

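The side view has the arm in front of the warmer. The top view shows the warmer at about (378,245), with the dial at (366,259), the orange marker near (379,243) and the white line on the lower left near (352,262). The flap is close to upright. Next I'll zoom in on the top view and fit the warmer's pose.

Run:
```python
from h import *
c=dict(np.load('pics/top0.npz')); I=cv2.cvtColor(c['frame'],cv2.COLOR_RGB2BGR)
P=cloud(c)
cv2.imwrite('pics/topz.png',cv2.resize(I[170:310,300:450],None,fx=5,fy=4.28,interpolation=cv2.INTER_CUBIC)[:600])
z=P[...,2]
roi=np.zeros(z.shape,bool); roi[170:310,300:450]=1
print(np.histogram(z[roi],bins=np.arange(-.02,.32,.02)))
m=roi&(z>0.06)&(z<0.3)
k=cv2.connectedComponentsWithStats(m.astype(np.uint8)); print(k[2])
top=roi&(abs(z-.15)<.006)
print('top med',np.median(z[top]),top.sum())
pts=P[m&(z<.27)][:,:2].astype(np.float32); r=cv2.minAreaRect(pts*1000); print('footprint',r,cv2.boxPoints(r))
```

```text
(array([6620, 4893,  152,  170,  656, 1148, 1229, 1561, 3670,  138,  108,
        110,  198,  163,   51,   31]), array([-0.02,  0.  ,  0.02,  0.04,  0.06,  0.08,  0.1 ,  0.12,  0.14,
        0.16,  0.18,  0.2 ,  0.22,  0.24,  0.26,  0.28,  0.3 ]))
[[     0      0    640    480 298137]
 [   349    170      1      1      1]
 [   352    170     98     24   1192]
 [   318    184    119    116   7870]]
top med 0.1484522679731496 2946
footprint ((614.0481567382812, -166.0838623046875), (293.53741455078125, 349.44134521484375), 64.1117935180664) [[ 392.77945  -221.83804 ]
 [ 707.15356  -374.40994 ]
 [ 835.3169   -110.32968 ]
 [ 520.94275    42.242218]]
```

View pics/topz.png

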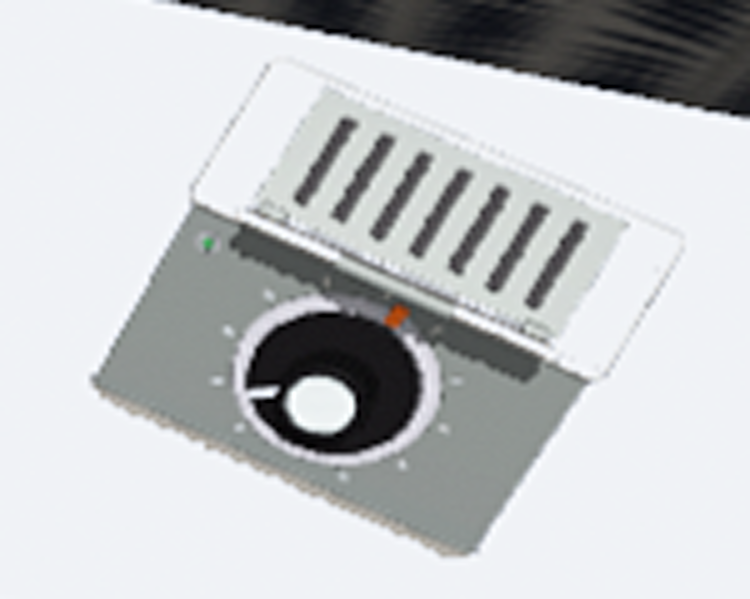

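```bash
cat >> h.py <<'E'
def ray(c,u,v):
    T=c['world_from_camera']; d=T[:3,:3]@np.array([(u-c['cx'])/c['fx'],(v-c['cy'])/c['fy'],1]); return T[:3,3],d
def onz(c,u,v,z):
    o,d=ray(c,u,v); return o+d*(z-o[2])/d[2]
def onplane(c,u,v,p,n):
    o,d=ray(c,u,v); return o+d*((p-o)@n)/(d@n)
E
python3 - <<'E'
from h import *
c=dict(np.load('pics/top0.npz'));P=cloud(c)
zc=[(192,205,.15,.017,.132),(603,380,.15,.017,-.132),(684,240,.15,.116,-.132),(275,58,.15,.116,.132),(95,380,.072,-.116,.132),(475,555,.072,-.116,-.132)]
W=[];M=[]
for X,Y,z,x,y in zc:
    p=onz(c,300+X/5-.4,170+Y/4.28-.4,z); W.append(p[:2]);M.append((x,y)); print(np.round(p,4))
W=np.array(W);M=np.array(M)
mw,mm=W.mean(0),M.mean(0); H=(M-mm).T@(W-mw); U,S,V=np.linalg.svd(H); Rm=V.T@U.T
t=mw-Rm@mm; yaw=np.arctan2(Rm[1,0],Rm[0,0]); print('yaw',np.degrees(yaw),'t',t); print('res mm',np.round((W-(M@Rm.T+t))*1000,1))
# depth based: fascia plane
z=P[...,2]; L=(P[...,:2]-t)@Rm
hsv=cv2.cvtColor(c['frame'],cv2.COLOR_RGB2HSV)
f=(L[...,0]>-.11)&(L[...,0]<-.03)&(abs(L[...,1])<.125)&(np.hypot(L[...,0]+.05,L[...,1])>.075)&(z>.05)&(z<.15)
A=np.c_[P[f][:,:2],np.ones(f.sum())]; co=np.linalg.lstsq(A,P[f][:,2],rcond=None)[0]
print('plane yaw',np.degrees(np.arctan2(co[1],co[0])),'slope',np.degrees(np.arctan(np.hypot(*co[:2]))), 'z at middle',co@np.r_[Rm@[-.05,0]+t,1],f.sum())
# flap points
g=(z>.165)&(z<.26)&(abs(L[...,1])<.12)&(abs(L[...,0])<.12)
q=np.c_[L[g],z[g]]; print(g.sum(),q.max(0),q.min(0),np.median(q,0))
hi=q[q[:,2]>.22];print(np.median(hi,0),hi[:,2].max()); lo=q[q[:,2]<.19];print(np.median(lo,0))
E
```

```text
[ 0.6313 -0.0497  0.15  ]
[ 0.5125 -0.2727  0.15  ]
[ 0.6017 -0.3203  0.15  ]
[ 0.7263 -0.0981  0.15  ]
[0.5245 0.0095 0.072 ]
[ 0.4017 -0.206   0.072 ]
yaw -28.985643658434107 t [ 0.56139261 -0.1534735 ]
res mm [[-8.9 -3.5]
 [ 0.2  4.5]
 [ 2.9  4.8]
 [-0.5 -3.9]
 [ 0.6 -8.7]
 [ 5.8  6.7]]
plane yaw -29.181711865031343 slope 27.00505342587353 z at middle 0.10454582758210398 1143
258 [0.02073621 0.09430148 0.2498632 ] [-0.00120335 -0.09211006  0.16514934] [0.00598626 0.00064735 0.23863571]
[0.00548224 0.00064735 0.23922573] 0.24986319834215376
[0.01831311 0.00763993 0.17650375]
```

```bash
cat >> h.py <<'E'
yaw=np.radians(-29.1); T0=np.array([.5614,-.1535,0]); RW=R.from_euler('z',yaw).as_matrix()
def w(p): return RW@np.asarray(p,float)+T0          # warmer->world
def loc(p): return (np.asarray(p)-T0)@RW
def toolrot(phi,flip=1):   # phi below level, tool z in local xz plane; tool y = flip*local y
    z=np.array([np.cos(phi),0,-np.sin(phi)]); y=np.array([0,flip,0.]); x=np.cross(y,z)
    return R.from_matrix(RW@np.c_[x,y,z])
def tcp(tip,rot,L=.073): return np.asarray(tip)-L*rot.as_matrix()[:,2]
def flappt(th,r,d):
    return np.array([.017+r*np.cos(th)-d*np.sin(th),0,.15+r*np.sin(th)+d*np.cos(th)])
E
python3 - <<'E'
from h import *
for flip in(1,-1):
  for phi in (40,50,60):
    rt=toolrot(np.radians(phi),flip)
    for th,d in((1.9,.05),(1.7,.02),(.8,.015),(0,.01)):
        q=arm.inverse_kinematics(tcp(w(flappt(th,.07,d)),rt),rt.as_rotvec()); print(flip,phi,th,None if q is None else np.round(q,2))
# dial from black mask
c=dict(np.load('pics/top0.npz'))
n=np.array([-np.sin(np.radians(27)),0,np.cos(np.radians(27))]); D=w(np.array([-.05,0,.1055])+.011*n)
print('dial',D)
o,_=ray(c,0,0); 
def proj(p):
    q=np.linalg.inv(c['world_from_camera'])@np.r_[p,1]; return q[0]/q[2]*c['fx']+c['cx'],q[1]/q[2]*c['fy']+c['cy']
print(proj(D))
hsv=cv2.cvtColor(c['frame'],cv2.COLOR_RGB2HSV); m=(hsv[...,2]<60).astype(np.uint8); m[:230]=0;m[285:]=0;m[:,:340]=0;m[:,395:]=0
cs=max(cv2.findContours(m,0,1)[0],key=cv2.contourArea)
nw=RW@n; Q=np.array([(onplane(c,*p[0],D,nw)-D)@RW for p in cs]); ex=np.array([np.cos(np.radians(27)),0,np.sin(np.radians(27))])
UV=np.c_[Q@ex,Q[:,1]]*1000; print('circle (upslope,left) mm',cv2.minEnclosingCircle(UV.astype(np.float32)))
E
```

```text
1 40 1.9 [-0.26 -0.28 -0.97  0.02 -0.19  0.16]
1 40 1.7 [-0.29 -0.22 -0.89  0.04 -0.17  0.14]
1 40 0.8 [-0.33 -0.07 -0.79 -0.01 -0.14  0.12]
1 40 0 [-0.34  0.07 -0.79 -0.16 -0.13  0.11]
1 50 1.9 [-0.29 -0.25 -0.83  0.3  -0.14  0.17]
1 50 1.7 [-0.31 -0.19 -0.75  0.32 -0.13  0.15]
1 50 0.8 [-0.34 -0.05 -0.65  0.28 -0.11  0.13]
1 50 0 [-0.35  0.07 -0.65  0.15 -0.1   0.12]
1 60 1.9 [-0.31 -0.18 -0.69  0.54 -0.1   0.17]
1 60 1.7 [-0.33 -0.12 -0.6   0.57 -0.09  0.15]
1 60 0.8 [-0.35  0.01 -0.5   0.54 -0.08  0.13]
1 60 0 [-0.36  0.12 -0.5   0.43 -0.07  0.13]
-1 40 1.9 [-0.26 -0.28 -0.97  0.02 -0.19 -2.98]
-1 40 1.7 [-0.29 -0.22 -0.89  0.04 -0.17 -3.  ]
-1 40 0.8 [-0.33 -0.07 -0.79 -0.01 -0.14 -3.02]
-1 40 0 [-0.34  0.07 -0.79 -0.16 -0.13 -3.03]
-1 50 1.9 [-0.29 -0.25 -0.83  0.3  -0.14 -2.97]
-1 50 1.7 [-0.31 -0.19 -0.75  0.32 -0.13 -2.99]
-1 50 0.8 [-0.34 -0.05 -0.65  0.28 -0.11 -3.01]
-1 50 0 [-0.35  0.07 -0.65  0.15 -0.1  -3.02]
-1 60 1.9 [-0.31 -0.18 -0.69  0.54 -0.1  -2.97]
-1 60 1.7 [-0.33 -0.12 -0.6   0.57 -0.09 -2.99]
-1 60 0.8 [-0.35  0.01 -0.5   0.54 -0.08 -3.01]
-1 60 0 [-0.36  0.12 -0.5   0.43 -0.07 -3.02]
dial [ 0.51334786 -0.12675452  0.11530107]
(np.float64(366.50325967534343), np.float64(260.15191757199244))
circle (upslope,left) mm ((2.0763614177703857, 1.9879186153411865), 49.363800048828125)
```

Run:
```python
from h import *
s=arm.read_state()
arm.grip(0.0)
arm.move_linear(s['position']+[0,0,.12],speed=.3)
rt=toolrot(np.radians(50))
arm.reach(tcp(w([-.10,0,.30]),rt),rt.as_rotvec())
print(arm.read_state()['t'],arm.read_state()['position'])
snap('side','side1.png');snap('top','top1.png')
c=dict(np.load('pics/side1.npz'));I=cv2.cvtColor(c['frame'],cv2.COLOR_RGB2BGR)
cv2.imwrite('pics/side1z.png',cv2.resize(I[190:350,250:450],None,fx=3.7,fy=3.7,interpolation=cv2.INTER_CUBIC))
```

```text
3.225 [ 0.43352179 -0.08261075  0.35642947]
```

View pics/side1.png

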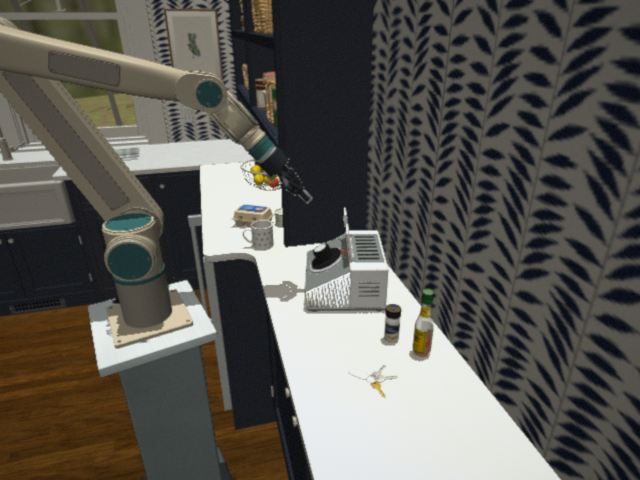

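View pics/top1.png

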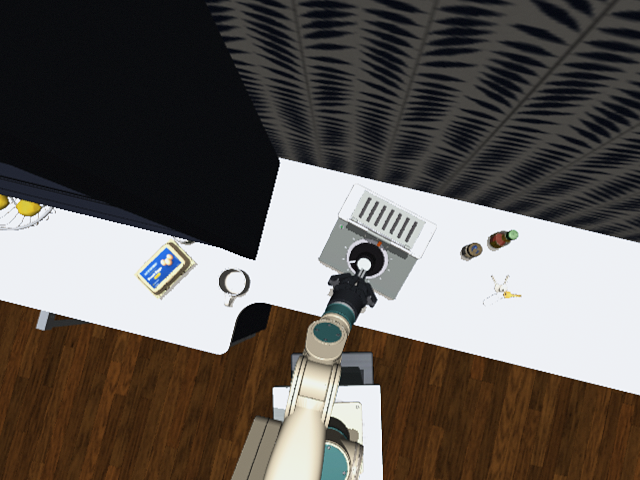

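View pics/side1z.png

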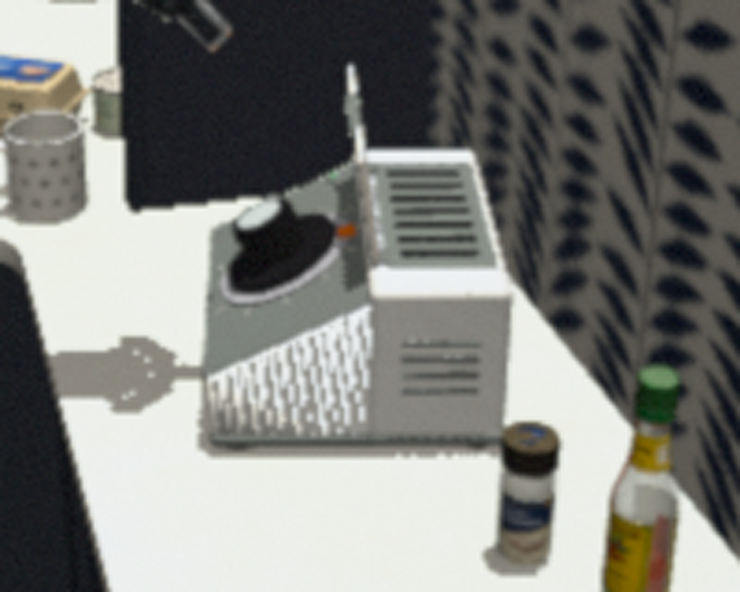

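The side view shows the flap upright and leaning slightly toward the robot (edge at about (345,212)), with its front clear. I'll push it shut along an arc.

Run:
```python
from h import *
rt=toolrot(np.radians(50)); rv=rt.as_rotvec()
arm.move_linear(tcp(w(flappt(1.8,.072,.035)),rt),rv,speed=.2)
f0=arm.read_state()['ft_force']
for th in np.arange(1.6,.14,-.24):
    r=arm.move_linear(tcp(w(flappt(th,.072,.012)),rt),rv,speed=.15,until_force=25)
    s=arm.read_state(); print(round(th,2),r,np.round(s['ft_force']-f0,1),s['t'])
    if r: break
r=arm.move_linear(tcp(w(flappt(0,.072,-.01)),rt),rv,speed=.05,until_force=12)
s=arm.read_state(); print('end',r,np.round(s['ft_force']-f0,1),s['t'],loc(s['position']+.073*rt.as_matrix()[:,2]))
arm.move_linear(s['position']+RW@[-.03,0,.08],speed=.2)
c=snap('side','side2.png')
I=cv2.cvtColor(c['frame'],cv2.COLOR_RGB2BGR)
cv2.imwrite('pics/side2z.png',cv2.resize(I[190:350,250:450],None,fx=3.7,fy=3.7,interpolation=cv2.INTER_CUBIC))
```

```text
1.6 False [0.9 0.9 0. ] 4.425
1.36 False [-0.6  1.3 -1.9] 4.6917
1.12 False [ 0.2  0.9 -1.2] 4.9583
0.88 False [-0.1  0.6  0.8] 5.225
0.64 False [-0.1  1.2  0.1] 5.4917
0.4 False [0.3 0.9 0.3] 5.7583
0.16 False [0.2 0.7 0.9] 6.025
end True [-0.2  0.5  3.3] 6.45 [0.08949434 0.00019132 0.16038642]
```

View pics/side2z.png

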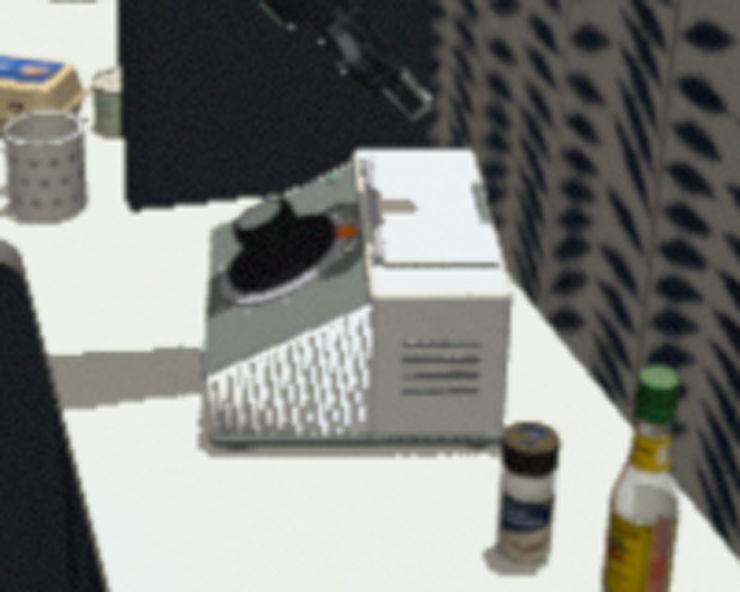

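The flap lies flat on the vent. Next I'll measure the dial axis, the line and the marker from both views.

```bash
cat >> h.py <<'E'
a27=np.radians(27)
n_l=np.array([-np.sin(a27),0,np.cos(a27)]); e_l=np.array([np.cos(a27),0,np.sin(a27)])
D_l=np.array([-.05,0,.1055])+.011*n_l
nw=RW@n_l
def proj(c,p):
    q=np.linalg.inv(c['world_from_camera'])@np.r_[p,1]; return np.array([q[0]/q[2]*c['fx']+c['cx'],q[1]/q[2]*c['fy']+c['cy']])
def uv(c,px,py,h=0.):  # (upslope,left) mm on plane h above skirt top
    Q=loc(onplane(c,px,py,w(D_l+h*n_l),nw))-D_l; return np.array([Q@e_l,Q[1]])*1000
def rect(c,h=0.,S=4,H=75):  # rectified skirt plane view: up=upslope, right=local -y
    pw=[];pi=[]
    for u,v,x,y in((H,H,0,0),(H,-H,2*H*S,0),(-H,-H,2*H*S,2*H*S),(-H,H,0,2*H*S)):
        pi.append(proj(c,w(D_l+h*n_l+e_l*u/1000+np.array([0,v/1000,0])))); pw.append((x,y))
    M=cv2.getPerspectiveTransform(np.float32(pi),np.float32(pw))
    return cv2.warpPerspective(cv2.cvtColor(c['frame'],cv2.COLOR_RGB2BGR),M,(2*H*S,2*H*S),flags=cv2.INTER_CUBIC)
def xyuv(x,y,S=4,H=75): return np.array([H-y/S,H-x/S])
E
python3 - <<'E'
from h import *
a=dict(np.load('pics/top0.npz'));b=dict(np.load('pics/side2.npz'))
ims=[]
for c,nm in((a,'top'),(b,'side')):
    I=rect(c); ims.append(I); hsv=cv2.cvtColor(I,cv2.COLOR_BGR2HSV)
    o=(hsv[...,0]<15)&(hsv[...,1]>150)&(hsv[...,2]>80)
    y,x=np.nonzero(o); p=xyuv(x.mean(),y.mean()); print(nm,'orange',p,'ang',np.arctan2(-p[1],p[0]),o.sum())
cv2.imwrite('pics/rect0.png',cv2.resize(np.hstack(ims),(800,400)))
c=arm.read_camera('top');P=cloud(c);L=loc(P);
m=(L[...,0]>.03)&(L[...,0]<.1)&(abs(L[...,1])<.09)&(P[...,2]<.2);print('flap z by x',[np.median(P[...,2][m&(L[...,0]>q)&(L[...,0]<q+.015)]) for q in(.03,.05,.07,.085)])
E
```

```text
top orange [61.82908678 -8.51992936] ang 0.13693569840454686 1982
side orange [ 60.5733317  -14.10700318] ang 0.22881270157558908 4091
flap z by x [np.float64(0.15524882188601952), np.float64(0.15499698737659895), np.float64(0.15549919304561244), np.float64(0.1549963229090756)]
```

View pics/rect0.png

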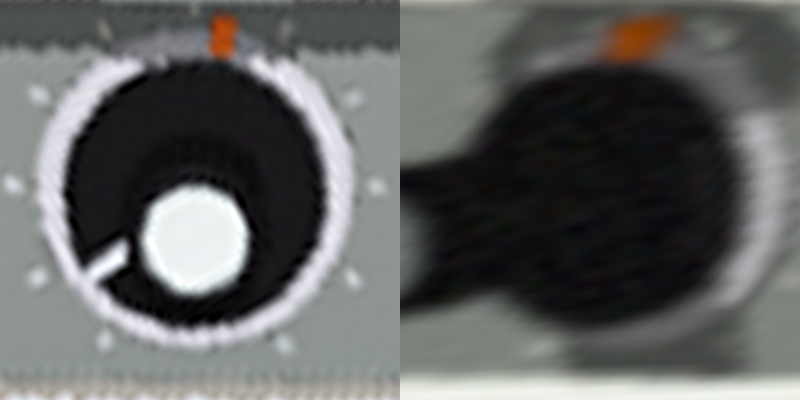

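The flap's top is at about 155 mm at every depth, so it is flat and shut. In the rectified top view the line sits at about -2.2 rad and the marker at about +0.17. Averaging the two views puts the axis about 2 mm upslope of nominal. Next I'll grasp the dial.

```bash
cat >> h.py <<'E'
AX=D_l+e_l*.0019+np.array([0,-.0005,0])
def grot(psi):
    return toolrot(np.pi/2-a27)*R.from_rotvec([0,0,psi])
E
python3 - <<'E'
from h import *
rt=grot(-1.4); 
for h in(.13,.045,.008):
    print(h,np.round(arm.inverse_kinematics(tcp(w(AX+h*n_l),rt),rt.as_rotvec()),2))
r2=grot(1.4);print(np.round(arm.inverse_kinematics(tcp(w(AX+.008*n_l),r2),r2.as_rotvec()),2))
s=arm.read_state()
arm.move_linear(s['position']+RW@[-.03,0,.04],speed=.25)
arm.reach(tcp(w(AX+.10*n_l),rt),rt.as_rotvec())
arm.grip(1.0)
f0=arm.read_state()['ft_force']
r=arm.move_linear(tcp(w(AX+.009*n_l),rt),rt.as_rotvec(),speed=.1,until_force=10)
s=arm.read_state();print(r,s['t'],np.round(s['ft_force']-f0,1),loc(s['position']+.073*rt.as_matrix()[:,2])-AX)
snap('side','side3.png');snap('top','top3.png')
I=cv2.cvtColor(np.load('pics/side3.npz')['frame'],cv2.COLOR_RGB2BGR)
J=cv2.cvtColor(np.load('pics/top3.npz')['frame'],cv2.COLOR_RGB2BGR)
cv2.imwrite('pics/z3.png',np.hstack([cv2.resize(X,(400,400),interpolation=cv2.INTER_CUBIC) for X in(I[200:320,280:400],J[180:300,310:430])]))
E
```

```text
0.13 [-0.29 -0.3  -0.68  0.73 -0.1  -1.2 ]
0.045 [-0.31 -0.14 -0.74  0.51 -0.09 -1.22]
0.008 [-0.32 -0.07 -0.76  0.41 -0.09 -1.23]
[-0.32 -0.07 -0.76  0.41 -0.09  1.57]
False 10.5417 [ 0.6  0.  -0.3] [-0.00382671  0.00010541  0.00857118]
```

View pics/z3.png

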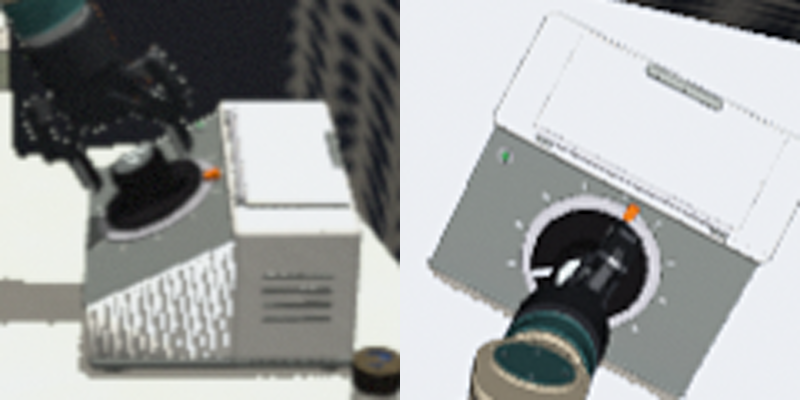

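The fingers straddle the grip and the line and marker are still in view from the top. Now I'll close the gripper.

Run:
```python
from h import *
f0=arm.read_state()['ft_force']
arm.grip(0.0)
s=arm.read_state();print(s['t'],s['width']*85); print('force local',np.round((s['ft_force']-f0)@RW,1),'moment',np.round(s['moment'],2))
rm=R.from_rotvec(s['tool_rot']).as_matrix(); print('tool-frame force',np.round((s['ft_force']-f0)@rm,1))
snap('side','side4.png')
q=s['qpos'].copy()
q[5]+=.4; arm.goto_joints(q)
s=arm.read_state();rm=R.from_rotvec(s['tool_rot']).as_matrix(); print(s['t'],s['width']*85,'tool-frame force',np.round((s['ft_force']-f0)@rm,1),'mom',np.round(s['moment']@rm,2))
c=snap('top','top4.png'); snap('side','side4b.png')
I=cv2.cvtColor(np.load('pics/side4b.npz')['frame'],cv2.COLOR_RGB2BGR)
cv2.imwrite('pics/z4.png',np.hstack([cv2.resize(I[200:320,280:400],(400,400),interpolation=cv2.INTER_CUBIC),cv2.resize(rect(c),(400,400))]))
```

```text
11.0667 50.105763544341286
force local [-10.3  -0.2   8.5] moment [0.92 1.23 0.09]
tool-frame force [  1.1   5.3 -12.2]
11.5833 50.081274226184725 tool-frame force [-0.2  4.2 -6.3] mom [-1.05  0.28  0.01]
```

View pics/z4.png

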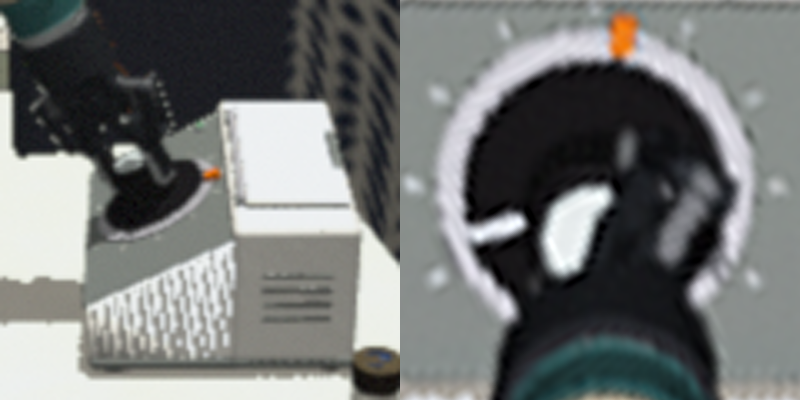

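The line moved to about -1.89 rad, so most of the free play is taken up, and the forces are low. I'll keep turning.

```bash
cat >> h.py <<'E'
def duo(cs,f):
    cv2.imwrite('pics/'+f,np.hstack([cv2.resize(rect(c),(400,400)) for c in cs]))
def meas(c,cen=(1.9,1.5)):
    I=rect(c); hsv=cv2.cvtColor(I,cv2.COLOR_BGR2HSV); yy,xx=np.mgrid[:600,:600]
    u=75-yy/4.-cen[0]; l=75-xx/4.-cen[1]; r=np.hypot(u,l); A=np.arctan2(-l,u)
    o=(hsv[...,0]<18)&(hsv[...,1]>150)&(hsv[...,2]>80)&(r>48)
    wh=(hsv[...,2]>130)&(hsv[...,1]<60)&(r>34)&(r<47)
    k=cv2.connectedComponentsWithStats(wh.astype(np.uint8))
    out=[(round(float(np.median(A[k[1]==i])),3),round(float(r[k[1]==i].mean()),1),int(k[2][i,4])) for i in range(1,k[0]) if k[2][i,4]>40]
    return 'mark',round(float(np.median(A[o])),3),round(float(r[o].mean()),1),'white',out
E
python3 - <<'E'
from h import *
for f in('top0','top4'): print(f,meas(dict(np.load(f'pics/{f}.npz'))))
for st in(.8,.75):
    q=arm.read_state()['qpos'].copy(); q[5]+=st; arm.goto_joints(q)
    s=arm.read_state();rm=R.from_rotvec(s['tool_rot']).as_matrix(); print(s['t'],s['width']*85,q[5],'F',np.round(s['ft_force']@rm,1),'mom',np.round(s['moment']@rm,2))
    c=arm.read_camera('top'); print(meas(c))
c=snap('top','top5.png'); d=snap('side','side5.png'); duo([c,d],'z5.png')
E
```

```text
top0 ('mark', 0.166, 60.8, 'white', [(-2.226, 40.6, 1466), (-2.853, 35.3, 974)])
top4 ('mark', 0.164, 60.9, 'white', [(1.474, 41.1, 224), (1.84, 35.6, 920), (-1.894, 40.3, 1500)])
12.4667 50.04667310321614 -0.03209498536189659 F [ 1.8  6.9 -3. ] mom [-1.34  0.84 -0.04]
('mark', 0.165, 60.7, 'white', [(-1.117, 40.6, 1425), (-2.139, 36.0, 87)])
13.2583 50.235302683415455 0.7149348751957435 F [5.4 7.1 1.1] mom [-0.89  1.19 -0.01]
('mark', 0.164, 60.9, 'white', [(-0.364, 40.2, 1259), (2.346, 41.9, 41)])
```

View pics/z5.png

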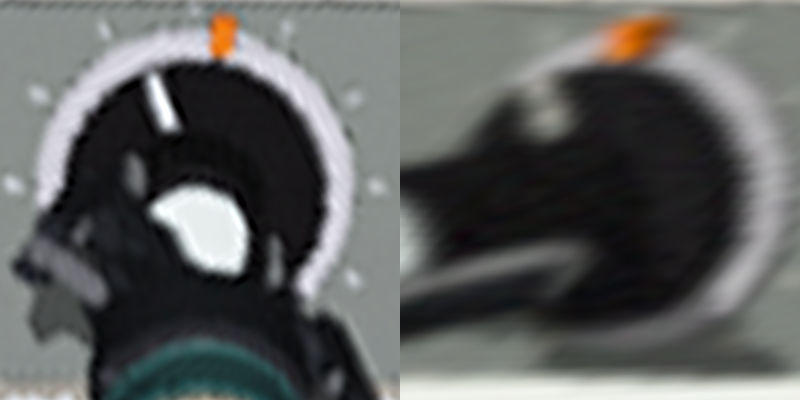

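The line is at -0.364 and the marker at 0.164. I'll turn most of the remaining 0.53 rad, measure again, then trim.

Run:
```python
from h import *
def line(): 
    m=meas(arm.read_camera('top')); print(m); return m[1],max(m[4],key=lambda t:t[2])[0]
def turn(st):
    q=arm.read_state()['qpos'].copy(); q[5]+=st; arm.goto_joints(q); arm.pause(.1)
turn(.47); mk,l=line()
if 0<mk-l<.2: turn(mk-l); line()
print(arm.read_state()['t'])
c=snap('top','top6.png'); d=snap('side','side6.png'); duo([c,d],'z6.png')
```

```text
('mark', 0.164, 60.9, 'white', [(0.123, 40.2, 1284), (-1.488, 38.7, 285), (-1.748, 34.8, 156)])
('mark', 0.164, 60.8, 'white', [(0.157, 40.4, 1297), (-1.42, 36.6, 296), (-1.691, 34.5, 82)])
14.4833
```

View pics/z6.png

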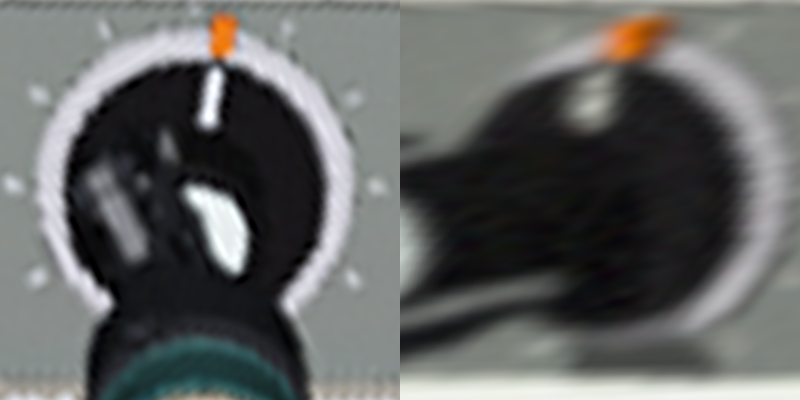

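In the top view, extending the line from (208,125) through (217,70) reaches the marker's centre at (223,37). The line reads 0.157 and the marker 0.164. I'll let go, back off and check again.

Run:
```python
from h import *
arm.grip(1.0); arm.pause(.2)
s=arm.read_state(); print(meas(arm.read_camera('top')))
r=arm.move_linear(s['position']+.12*nw,speed=.12,until_force=15); print(r)
s=arm.read_state(); arm.move_linear(s['position']+RW@[-.05,0,.06],speed=.25)
q=arm.read_state()['qpos'].copy(); q[0]+=.6; arm.goto_joints(q); arm.pause(.3)
print(arm.read_state()['t'])
c=snap('top','top7.png'); d=snap('side','side7.png'); print(meas(c)); duo([c,d],'z7.png')
# independent: refit centre from skirt contour
I=rect(c);m=(cv2.cvtColor(I,cv2.COLOR_BGR2HSV)[...,2]<75).astype(np.uint8)
k=max(cv2.findContours(m,0,1)[0],key=cv2.contourArea); e=cv2.fitEllipse(cv2.convexHull(k)); print('skirt fit',e,xyuv(*e[0]),meas(c,tuple(xyuv(*e[0]))))
P=cloud(c);L=loc(P)
m=(abs(L[...,1])<.09)&(P[...,2]<.2);print('flap z',[round(float(np.median(P[...,2][m&(L[...,0]>q)&(L[...,0]<q+.015)])),4) for q in(.03,.05,.07,.085)])
```

```text
('mark', 0.164, 60.8, 'white', [(0.157, 40.4, 1291), (-1.581, 36.7, 500)])
False
18.1667
('mark', 0.164, 60.9, 'white', [(0.157, 40.4, 1298), (-2.833, 35.3, 965)])
skirt fit ((290.71710205078125, 291.36865234375), (390.0108947753906, 399.3235778808594), 8.524497032165527) [2.15783691 2.32072449] ('mark', 0.178, 60.7, 'white', [(0.178, 40.4, 1298), (2.776, 35.4, 1099)])
flap z [0.1551, 0.155, 0.1552, 0.1552]
```

View pics/z7.png

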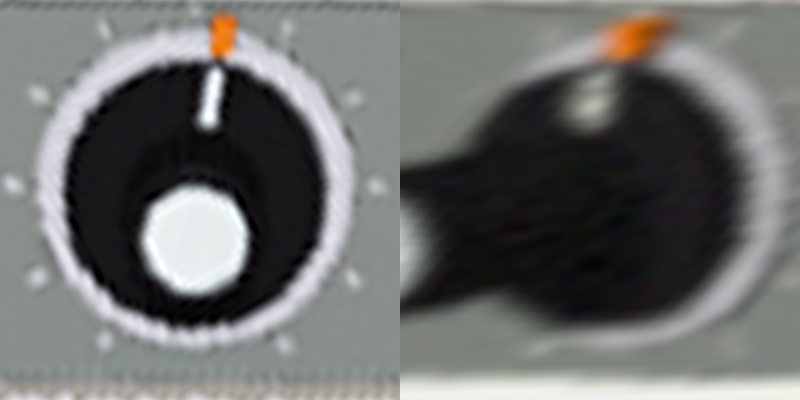

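View pics/side7.png

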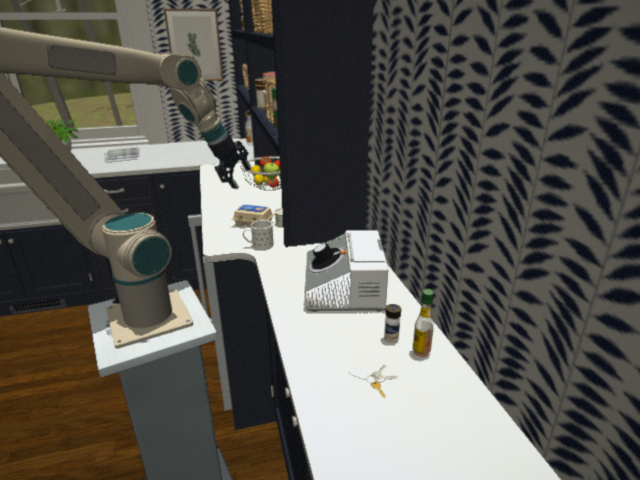

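With the arm clear, the line still lies on the marker, the flap is flat, and everything visible stands where it did. I'm handing in.

Run:
```python
from h import *
s=arm.read_state(); print(s['position'],np.round(s['ft_force'],1)); arm.job_done()
```

```text
[0.35227667 0.17647413 0.35459635] [-0.1  0.5  0.9]
the job is handed in; nothing more can be done
```

I pushed the vent flap shut to its stop, turned the dial clockwise in a single grasp until the white line met the orange marker, let go and moved the arm clear. I handed in after about 18 s of the 64 s allowed.

**Last checks:**
- **Flap:** its top is level at about 155 mm over its whole depth, so it is shut.
- **Dial:** after release the line read 0.157 rad and the marker 0.164. With the dial centre refitted from the same picture, both read 0.178, so they agree within about 0.01 rad.
- **Marker:** it stayed at about 0.165 rad throughout.
- **Forces:** the readings I took, mostly at the ends of moves, stayed near 15 N or below. The tool read about 1 N, effectively zero, at hand-in.
- **Bystanders:** the side picture after release shows the egg box, mug, tin, jar, bottle and keys looking unmoved. I judged this by eye and did not measure it.

**What disagreed or could not be checked:**
- The two cameras put the dial's centre about 4 mm apart sideways, so I used the average for the grasp. The line and marker readings come from the top camera only, because the side view was too slanted to measure the angle well.
- I never saw the canister in either view, so I could not check it. The arm met no unexpected contact.

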